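# Find the tired watch nest and lay its tag flat

## Task

Three watch-case nests stand in a row on the foam sheet and one has a tired spring: going along the row from the robot's left to its right, press each sprung pad well down with the fingertips and let it up again, to feel which is the softest. Then push that nest's hinged tag down flat, to mark it for a new spring, and leave the other two tags up. Only press and push: do not lift, tip or shift the nests, and leave everything else on the table where it is.

Things in the scene. Friction and masses are not known exactly. Their poses are not given: they have to be found in the camera images.
- nest_a: free-standing aluminium watch-case nest, about 0.8 kg, standing loose on the foam sheet: base 130 (its x) x 80 (its y) x 12 mm, origin at the centre of the underside, z up. Its +x half carries the round sprung pad, its -x half (towards the robot) the tag. The three nests look the same; one spring is clearly softer than the other two, so pressing tells which; to the eye they are the same (the tired pad sits under 1 mm lower)
- nest_a_pad_top (a point): centre of the top of this nest's sprung pad: black disc 54 mm across with a grey watch-shaped cushion (39 mm disc, with lugs 46 mm long) on it, on a coil spring; at (30, 0, 54 to 55) mm in the nest's frame when up, moves with the pad
- nest_a_pad (a joint): pad travel in m: 0 up, 0.010 fully down on its stop; springs back when released. It starts to move at about 0.5 N; the soft one needs about 2 N at 6 mm, the firm ones about 4.5 to 6 N at 6 mm and no more than 10 N fully down
- nest_a_tag_end (a point): middle of the free end of this nest's tag: steel flap 36 mm wide, 47 mm long, 2 mm thick with a blank card on its face, hinged across the nest (along its y) at (-14, 0, 18) mm in the nest's frame. Raised it slopes up and away from the pad at up to 55 degrees above level, end near (-41, 0, 57) mm; pushed flat it lies level on a rubber stop over the base, its top at 19 mm, end near (-61, 0, 18) mm. Moves with the tag
- nest_a_tag (a joint): tag angle in rad: 0 fully raised, 0.96 flat; a stiff hinge, it stays where it is left. Pressing from above on its outer half with 1 to 3 N moves it
- nest_b: free-standing aluminium watch-case nest, about 0.8 kg, standing loose on the foam sheet: base 130 (its x) x 80 (its y) x 12 mm, origin at the centre of the underside, z up. Its +x half carries the round sprung pad, its -x half (towards the robot) the tag. The three nests look the same; one spring is clearly softer than the other two, so pressing tells which; to the eye they are the same (the tired pad sits under 1 mm lower)
- nest_b_pad_top (a point): centre of the top of this nest's sprung pad: black disc 54 mm across with a grey watch-shaped cushion (39 mm disc, with lugs 46 mm long) on it, on a coil spring; at (30, 0, 54 to 55) mm in the nest's frame when up, moves with the pad
- nest_b_pad (a joint): pad travel in m: 0 up, 0.010 fully down on its stop; springs back when released. It starts to move at about 0.5 N; the soft one needs about 2 N at 6 mm, the firm ones about 4.5 to 6 N at 6 mm and no more than 10 N fully down
- nest_b_tag_end (a point): middle of the free end of this nest's tag: steel flap 36 mm wide, 47 mm long, 2 mm thick with a blank card on its face, hinged across the nest (along its y) at (-14, 0, 18) mm in the nest's frame. Raised it slopes up and away from the pad at up to 55 degrees above level, end near (-41, 0, 57) mm; pushed flat it lies level on a rubber stop over the base, its top at 19 mm, end near (-61, 0, 18) mm. Moves with the tag
- nest_b_tag (a joint): tag angle in rad: 0 fully raised, 0.96 flat; a stiff hinge, it stays where it is left. Pressing from above on its outer half with 1 to 3 N moves it
- nest_c: free-standing aluminium watch-case nest, about 0.8 kg, standing loose on the foam sheet: base 130 (its x) x 80 (its y) x 12 mm, origin at the centre of the underside, z up. Its +x half carries the round sprung pad, its -x half (towards the robot) the tag. The three nests look the same; one spring is clearly softer than the other two, so pressing tells which; to the eye they are the same (the tired pad sits under 1 mm lower)
- nest_c_pad_top (a point): centre of the top of this nest's sprung pad: black disc 54 mm across with a grey watch-shaped cushion (39 mm disc, with lugs 46 mm long) on it, on a coil spring; at (30, 0, 54 to 55) mm in the nest's frame when up, moves with the pad
- nest_c_pad (a joint): pad travel in m: 0 up, 0.010 fully down on its stop; springs back when released. It starts to move at about 0.5 N; the soft one needs about 2 N at 6 mm, the firm ones about 4.5 to 6 N at 6 mm and no more than 10 N fully down
- nest_c_tag_end (a point): middle of the free end of this nest's tag: steel flap 36 mm wide, 47 mm long, 2 mm thick with a blank card on its face, hinged across the nest (along its y) at (-14, 0, 18) mm in the nest's frame. Raised it slopes up and away from the pad at up to 55 degrees above level, end near (-41, 0, 57) mm; pushed flat it lies level on a rubber stop over the base, its top at 19 mm, end near (-61, 0, 18) mm. Moves with the tag
- nest_c_tag (a joint): tag angle in rad: 0 fully raised, 0.96 flat; a stiff hinge, it stays where it is left. Pressing from above on its outer half with 1 to 3 N moves it
- case_black: loose black watch case, 44 mm across, 53 mm over its lugs, 11 mm high; origin at the centre of the underside
- case_white: loose white watch case, 44 mm across, 53 mm over its lugs, 11 mm high; origin at the centre of the underside
- loupe: loose black eye loupe standing upright, 38 mm across, 32 mm high; origin at the centre of the underside
- bezel: loose steel bezel ring lying flat, 42 mm outside, 33 mm inside, 5 mm high; origin at the centre of the underside
- screwdriver: loose screwdriver, 140 mm long, lying on the table along its x; origin under its middle
- oiler: loose white oiler bottle standing upright, 32 mm across, 65 mm high; origin at the centre of the underside
- dish: loose white ceramic dish, 76 mm across, 22 mm high; origin at the centre of the underside

How it is judged:
By the outcome, as a careful person would: the job done as asked, in the order asked, and still so for the second after the job is handed in, with the robot touching nothing.
It also fails if it takes over 61 s, if anything falls off the work surface, if the arm or the gripper's body presses on something with over 40 N, if the wrist force passes 120 N, or if a joint passes its speed limit or range.

## Robot

A 6-joint arm with a two-finger parallel gripper is mounted at the origin on the work surface. World frame = base frame: x ahead of the robot, y to its left, z up, the work surface at z = 0. Lengths are in m, angles in rad, forces in N, time in s.
With the tool pointing down it reaches from about 0.225 to 0.875 m from the base axis. Payload 3.4 kg.
Tool frame: the origin (TCP) lies at the very end of the fingers, on their centre line; the grasp point (between the pads) lies 19 mm behind it (grip_depth is the distance from the TCP to the grasp point, in m); x points along the fingers, z is the direction in which the jaws open and shut, and the axes are right-handed (so a half turn about x gives the same grasp; the last joint's range is limited). The gripper opens to 85 mm and grips with 20 to 120 N. Pads are 22 mm wide; open, the fingers measure 114 mm over their backs; the gripper's body (76 mm by 85 mm) begins 54 mm behind the grasp point. The pads swing forward as they close: fully open they stand 13 mm farther back than shut.
Start: joints at [-1.42, 0.276, 1.505, -0, 1.361, -0.121], TCP at [0.154, -0.554, 0.231] pointing down, gripper open.
Joint ranges: [-2.89, 2.89], [-0.75, 2.08], [0.22, 2.7], [-1.18, 4.32], [0.11, 2.71], [-2.7, 2.7]. Speed limits (rad/s): [2.57, 2.57, 3.14, 3.14, 3.14, 3.14].

## Interface

Orientations are given as a unit quaternion [w, x, y, z].
In Python, from rig import get_state, get_image, sign_off, grip_depth gives the robot as it stands. The module is installed in compiled form; this text tells all that it offers.
- The arm moves only by the tool arm_command, never from a script. Its argument "series" is a list of rows, each an object with "dp": the shift along the tool's x, y, z scaled (see below), a list of three; "angular": the turn, a rotation vector about the tool's x, y, z scaled (see below), a list of three; "gripper": the finger opening in mm, from 0 to 85.4. A call has exactly 8 rows; each row shifts and turns the pose as measured when the row begins, along the tool's axes as they then stand; what a row does not reach is not made up. The controller multiplies each number of a shift by 0.12 m and each number of a turn by 90 degrees. A row lasts 1/8 s, in which the tool goes at most 62.5 mm and 10.7 degrees, less where a joint would pass 70% of its speed; a pose out of reach is approached as far as the arm can. A call with a number of a shift or a turn outside -1 to 1 is refused whole. A call with a gripper value outside its range is refused whole. The fingers move at their own pace and stop on an object; "grip_force" is the grip in N (left out, the last holds). Time passes only in rows, so rows that do not move let the fingers close, or fill a call up. It gives the time, the measured TCP pose, the force and the opening at its end, in the units of the state.
- get_state(): the state, without advancing time (a new reading comes with each control period).
- get_image(name): name is "side" or "top" or "wrist"; returns a dict with "image" (420x560x3 uint8, blue, green, red), "depth" (420x560 float32, m along the optical axis (not along the pixel's ray), 0 where there is no reading), "mtx" (3x3 intrinsics, pixels), "view" (4x4, takes a point from world to camera coordinates); the wrist camera has in their place "mount" (4x4, takes a point from camera to tool coordinates, whose origin is the TCP and whose axes are the tool frame's). Camera axes: x right, y up, looking along -z (the intrinsics and any distortion apply to the point x, -y, -z); pixel columns grow to the right and rows downward; lengths in m; the calibration is good to about 2 mm. A picture is of the moment at which its call begins: read the wrist's pose just before it.
- sign_off(): hands the job in, once; it reports no verdict.
The state is a dict: "clock": time; "qpos": joint angles; "qd": joint speeds; "effort": joint torques, N m; "position": TCP position; "ee_rot": TCP orientation; "contact_force": force on the tool from outside, world axes, zero at the start; "moment": the same for the moment, N m; "width": finger opening in m.
Only numpy, scipy, OpenCV 4.12 (cv2) and the standard library are available. Lean on these libraries where they do the work, as an engineer would, in place of code of your own. Each camera call takes 0.05 s, during which the arm holds its last target. There are 200 camera calls.

## Working session

There is one attempt and no reset: what is moved stays moved. The work goes in short steps, Python scripts to look and compute and a tool call to move; the robot and the scene stay as the last step left them, time stands still between calls to the robot, and variables do not carry over. Pictures are saved under pics/ and viewed, about 8 in all and at most 12, crops included, and the job is handed in when it is done.

Besides the shell and the picture viewer there is one more tool, called after "Emit:" by a JSON object that holds its "fn" and its "kwargs", one argument or row to a line. arm_command: Moves the arm, as the interface text tells. Its arguments: {"type":"object","properties":{"series":{"type":"array","items":{"type":"object","properties":{"dp":{"type":"array","items":{"type":"number"}},"angular":{"type":"array","items":{"type":"number"}},"gripper":{"type":"number"}}}},"grip_force":{"type":"number"}},"required":["series"]}

```bash
mkdir -p pics; python3 - <<'E'
from rig import *
import cv2,numpy as np
s=get_state();print(s, grip_depth)
for n in("top","side"):
    r=get_image(n);cv2.imwrite(f"pics/{n}0.png",r["image"]);np.savez(f"{n}0.npz",**{k:v for k,v in r.items()})
    print(n,r["mtx"],r["view"],(r["depth"]>0).mean(),r.keys())
E
```

```text
{'clock': 0.0, 'qpos': array([-1.42000625e+00,  2.76572617e-01,  1.50613850e+00, -3.87676205e-05,
        1.36066130e+00, -1.20994286e-01]), 'qd': array([-0.00151079, -0.00077556,  0.00073804,  0.00028944, -0.00033394,
        0.00126991]), 'effort': array([ 3.55071519e-03, -4.16766322e+01, -2.45805520e+01,  2.79427140e-04,
        1.11280294e-02, -6.83318618e-06]), 'position': array([ 0.15426486, -0.55337895,  0.23045031]), 'ee_rot': array([ 0.56266825,  0.42807946,  0.56358996, -0.42722217]), 'contact_force': array([-0.03376339, -0.50215729, -0.09511319]), 'moment': array([-0.01635817, -0.02892256, -0.01215034]), 'width': 0.08502670487835493} 0.0187
top [[400.82170289   0.         283.12300798]
 [  0.         400.82170289 207.76128372]
 [  0.           0.           1.        ]] [[-1.13220174e-01 -9.93569463e-01  9.55767353e-04  4.38776032e-02]
 [ 9.73136917e-01 -1.10697638e-01  2.01867714e-01 -5.61533736e-01]
 [-2.00463795e-01  2.37855902e-02  9.79412330e-01 -1.02466430e+00]
 [ 0.00000000e+00  0.00000000e+00  0.00000000e+00  1.00000000e+00]] 0.9960586734693877 dict_keys(['image', 'depth', 'mtx', 'view'])
side [[409.2222754    0.         279.13172018]
 [  0.         409.2222754  208.86008335]
 [  0.           0.           1.        ]] [[ 0.97012461 -0.24244377  0.00890264 -0.56866964]
 [ 0.14637635  0.61419176  0.77546273 -0.13684417]
 [-0.19347404 -0.75099235  0.63133057 -1.20782815]
 [ 0.          0.          0.          1.        ]] 0.9959141156462585 dict_keys(['image', 'depth', 'mtx', 'view'])
```

View pics/top0.png

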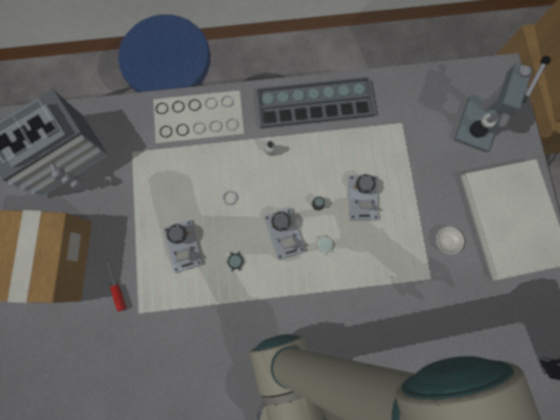

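View pics/side0.png

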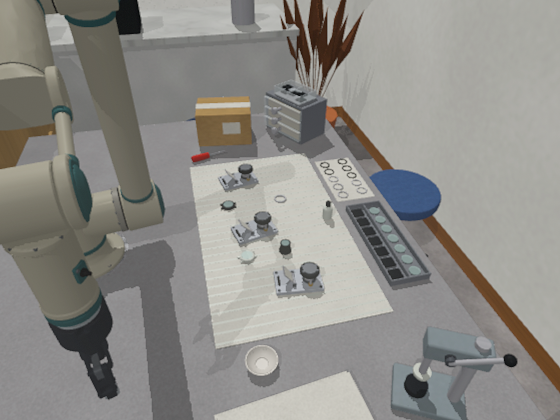

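Top view: the nests are near pixels (183,245), (284,235) and (365,197), pads on the far side and tags raised. The case, loupe, bezel and oiler stand between them. The side view agrees.

```bash
cat > h.py <<'E'
import numpy as np,cv2
def cloud(r):
    d=np.asarray(r["depth"]);K=r["mtx"];v,u=np.mgrid[:d.shape[0],:d.shape[1]]
    c=np.stack([(u-K[0,2])/K[0,0]*d,-(v-K[1,2])/K[1,1]*d,-d,np.ones_like(d)],-1)
    w=c@np.linalg.inv(r["view"]).T; w[d==0]=np.nan; return w[...,:3]
def pix(r,p):
    c=r["view"]@np.append(p,1);K=r["mtx"];return K[0,0]*c[0]/-c[2]+K[0,2],K[1,1]*-c[1]/-c[2]+K[1,2]
E
python3 - <<'E'
from h import *
for n,R in(("top",[(150,215,215,275),(255,200,315,265),(335,165,395,225)]),("side",[(210,155,265,195),(222,200,285,250),(265,255,335,305)])):
    r=np.load(n+"0.npz");w=cloud(r)
    for(a,b,c,d) in R:
        q=w[b:d,a:c].reshape(-1,3);g=r["image"][b:d,a:c].reshape(-1,3).mean(1)
        fl=np.nanpercentile(q[:,2],50)
        hi=q[(q[:,2]>.045)&(q[:,2]<.08)]
        # split pad (far) / tag (near) by x
        m=hi[:,0]>hi[:,0].min()+ .5*np.ptp(hi[:,0])
        P,T=hi[m],hi[~m]
        ba=q[(q[:,2]>.010)&(q[:,2]<.022)]
        rc=cv2.minAreaRect((ba[:,:2]*1000).astype(np.float32))
        print(n,"floor",fl.round(4),"pad med",np.median(P,0).round(4),P.min(0).round(3),P.max(0).round(3),len(P),"tag",np.median(T,0).round(4),len(T),"base",rc)
im=[]
r=np.load("top0.npz")
for a,b in((150,210),(250,200),(330,160)): im.append(cv2.resize(r["image"][b:b+70,a:a+65],None,fx=4,fy=6*4/6,interpolation=cv2.INTER_CUBIC))
cv2.imwrite("pics/crop1.png",cv2.convertScaleAbs(np.hstack(im),alpha=1.5))
E
```

```text
top floor 0.0048 pad med [0.5265 0.2705 0.0566] [0.503 0.245 0.045] [0.553 0.297 0.063] 320 tag [0.4607 0.26   0.0523] 65 base ((504.9442138671875, 238.22592163085938), (133.49537658691406, 137.05323791503906), 11.1586332321167)
top floor 0.005 pad med [ 0.5297 -0.0105  0.056 ] [ 0.506 -0.036  0.048] [0.557 0.015 0.065] 300 tag [ 0.4625 -0.0238  0.052 ] 67 base ((503.0373229980469, -35.11341094970703), (133.36582946777344, 161.99649047851562), 7.870950222015381)
top floor 0.0052 pad med [ 0.6068 -0.2514  0.0568] [ 0.585 -0.28   0.046] [ 0.633 -0.227  0.063] 293 tag [ 0.5429 -0.2481  0.0535] 59 base ((580.8922119140625, -234.07122802734375), (113.21570587158203, 132.6638946533203), 83.58142852783203)
side floor 0.005 pad med [0.5275 0.263  0.0567] [0.503 0.244 0.045] [0.552 0.303 0.064] 122 tag [0.4614 0.262  0.0541] 18 base ((496.6811218261719, 277.1239013671875), (131.228271484375, 232.916259765625), 7.4273552894592285)
side floor 0.0054 pad med [ 0.53   -0.0178  0.0562] [ 0.506 -0.036  0.045] [0.556 0.019 0.063] 183 tag [ 0.4643 -0.0208  0.054 ] 31 base ((496.5830993652344, 8.839462280273438), (131.17916870117188, 299.56884765625), 10.49316692352295)
side floor 0.0052 pad med [ 0.6064 -0.2598  0.0568] [ 0.585 -0.279  0.045] [ 0.634 -0.227  0.063] 260 tag [ 0.5434 -0.2491  0.0542] 62 base ((577.8490600585938, -248.36891174316406), (82.80780792236328, 130.50498962402344), 83.93924713134766)
```

View pics/crop1.png

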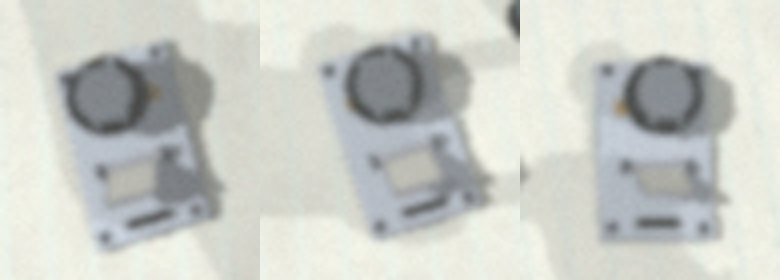

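The crops show the nests yawed about +9, +10 and −5°, with the pads up and the tags raised towards the robot. The pad centres, taken from both clouds, are about (.528,.271), (.531,-.010) and (.609,-.2535), with tops near z=.060.

```bash
cat > go.py <<'E'
import sys,numpy as np
from rig import get_state
from scipy.spatial.transform import Rotation as Ro
s=get_state();q=s["ee_rot"];R=Ro.from_quat(q,scalar_first=True)
p=s["position"];print("t",s["clock"],"p",p.round(4),"F",s["contact_force"].round(2),"w",round(s["width"],3));print(R.as_matrix().round(3))
if len(sys.argv)>3:
    d=np.array(list(map(float,sys.argv[1:4])))-p
    yaw=float(sys.argv[4]) if len(sys.argv)>4 else None
    print("world d",d.round(4),"units",(R.inv().apply(d)/.12).round(3),"rows",np.linalg.norm(d)/.0625)
    if yaw is not None: # tool y along world yaw, x down
        c,s_=np.cos(np.radians(yaw)),np.sin(np.radians(yaw))
        M=np.array([[0,c,s_],[0,s_,-c],[-1,0,0]])
        M=np.array([[0,c,0],[0,s_,0],[-1,0,0]],float);M[:,2]=np.cross(M[:,0],M[:,1])
        rv=(R.inv()*Ro.from_matrix(M)).as_rotvec();print("rot units",(rv/(np.pi/2)).round(3),"deg",np.degrees(rv).round(1))
E
python3 go.py .528 .271 .13 0;python3 go.py .528 .271 .13 180;python3 go.py .528 .271 .13 -90;
```

```text
t 0.1 p [ 0.1543 -0.5534  0.2306] F [1.08 1.06 0.62] w 0.085
[[-0.     0.963  0.268]
 [ 0.002  0.268 -0.963]
 [-1.     0.    -0.002]]
world d [ 0.3737  0.8244 -0.1006] units [ 0.848  4.844 -5.781] rows 14.5718787880861
rot units [ 0.173 -0.001  0.   ] deg [15.6 -0.1  0. ]
t 0.1 p [ 0.1543 -0.5534  0.2306] F [1.08 1.06 0.62] w 0.085
[[-0.     0.963  0.268]
 [ 0.002  0.268 -0.963]
 [-1.     0.    -0.002]]
world d [ 0.3737  0.8244 -0.1006] units [ 0.848  4.844 -5.781] rows 14.5718787880861
rot units [-1.827e+00 -0.000e+00 -1.000e-03] deg [-1.644e+02 -0.000e+00 -1.000e-01]
t 0.1 p [ 0.1543 -0.5534  0.2306] F [1.08 1.06 0.62] w 0.085
[[-0.     0.963  0.268]
 [ 0.002  0.268 -0.963]
 [-1.     0.    -0.002]]
world d [ 0.3737  0.8244 -0.1006] units [ 0.848  4.844 -5.781] rows 14.5718787880861
rot units [ 1.173e+00 -1.000e-03  1.000e-03] deg [ 1.056e+02 -1.000e-01  1.000e-01]
```

Emit:
{"fn": "arm_command", "kwargs": {
  "series": [
    {"dp": [0,0,0],"angular": [0.09,0,0],"gripper": 0},
    {"dp": [0,0,0],"angular": [0.085,0,0],"gripper": 0},
    {"dp": [0,0.2,-0.45],"angular": [0,0,0],"gripper": 0},
    {"dp": [0,0.2,-0.45],"angular": [0,0,0],"gripper": 0},
    {"dp": [0,0.2,-0.45],"angular": [0,0,0],"gripper": 0},
    {"dp": [0,0.2,-0.45],"angular": [0,0,0],"gripper": 0},
    {"dp": [0,0.2,-0.45],"angular": [0,0,0],"gripper": 0},
    {"dp": [0,0.2,-0.45],"angular": [0,0,0],"gripper": 0}
  ]
}}

```text
clock: 1.1
position: [0.305, -0.2248, 0.2276]
ee_rot: [0.493, 0.507, 0.496, -0.504]
contact_force: [1.1, 0.4, -0.4]
width: -0.0002
```

```bash
python3 go.py .528 .271 .15 0
```

```text
t 1.1 p [ 0.305  -0.2248  0.2276] F [ 1.09  0.41 -0.35] w -0.0
[[ 0.     1.    -0.022]
 [ 0.007 -0.022 -1.   ]
 [-1.     0.    -0.007]]
world d [ 0.223   0.4958 -0.0776] units [ 0.676  1.769 -4.167] rows 8.787299255811368
rot units [-0.014 -0.004 -0.   ] deg [-1.2 -0.4 -0. ]
```

Emit:
{"fn": "arm_command", "kwargs": {
  "series": [
    {"dp": [0,0.21,-0.46],"angular": [-0.014,-0.004,0],"gripper": 0},
    {"dp": [0.08,0.2,-0.46],"angular": [0,0,0],"gripper": 0},
    {"dp": [0.08,0.2,-0.46],"angular": [0,0,0],"gripper": 0},
    {"dp": [0.08,0.2,-0.46],"angular": [0,0,0],"gripper": 0},
    {"dp": [0.08,0.2,-0.46],"angular": [0,0,0],"gripper": 0},
    {"dp": [0.08,0.2,-0.46],"angular": [0,0,0],"gripper": 0},
    {"dp": [0.08,0.2,-0.46],"angular": [0,0,0],"gripper": 0},
    {"dp": [0.08,0.2,-0.46],"angular": [0,0,0],"gripper": 0}
  ]
}}

```text
clock: 2.1
position: [0.5022, 0.2289, 0.1596]
ee_rot: [0.503, 0.5, 0.498, -0.499]
contact_force: [1.0, -1.6, 0.1]
width: 0.0001
```

```bash
python3 go.py .528 .271 .085 0
```

```text
t 2.1 p [0.5022 0.2289 0.1596] F [ 0.96 -1.57  0.13] w 0.0
[[ 0.006  1.     0.002]
 [-0.004  0.002 -1.   ]
 [-1.     0.006  0.004]]
world d [ 0.0258  0.0421 -0.0746] units [ 0.622  0.212 -0.353] rows 1.4310097416037921
rot units [ 0.001  0.002 -0.004] deg [ 0.1  0.2 -0.4]
```

Closing in to 25 mm over the pad, settling, and then a close look to confirm the aim.

Emit:
{"fn": "arm_command", "kwargs": {
  "series": [
    {"dp": [0.0,0.212,-0.353],"angular": [0,0,0],"gripper": 0},
    {"dp": [0.2,0.02,-0.05],"angular": [0,0,0],"gripper": 0},
    {"dp": [0.2,0,0],"angular": [0,0,0],"gripper": 0},
    {"dp": [0.18,0,0],"angular": [0,0,0],"gripper": 0},
    {"dp": [0,0,0],"angular": [0,0,0],"gripper": 0},
    {"dp": [0,0,0],"angular": [0,0,0],"gripper": 0},
    {"dp": [0,0,0],"angular": [0,0,0],"gripper": 0},
    {"dp": [0,0,0],"angular": [0,0,0],"gripper": 0}
  ]
}}

```text
clock: 3.1
position: [0.5321, 0.2845, 0.0863]
ee_rot: [0.504, 0.498, 0.5, -0.497]
contact_force: [-0.8, 0.7, -0.4]
width: -0.0002
```

```bash
cat > favg.py <<'E'
import sys,numpy as np
from rig import get_state,get_image
F=[];P=[]
for i in range(int(sys.argv[1])):
    get_image("wrist");s=get_state();F.append(s["contact_force"]);P.append(s["position"])
F=np.array(F);print("Fmean",F.mean(0).round(2),"sem",(F.std(0)/len(F)**.5).round(2),"p",np.mean(P,0).round(4))
E
python3 favg.py 8; python3 go.py .528 .271 .065 0; python3 - <<'E'
from rig import *
import cv2,numpy as np
a=get_image("wrist")["image"];b=get_image("side");
cv2.imwrite("pics/w1.png",np.hstack([cv2.resize(a,(400,300)),cv2.resize(b["image"][110:215,170:310],(400,300),interpolation=cv2.INTER_CUBIC)]))
E
```

```text
Fmean [ 0.02 -0.04  0.23] sem [0.12 0.19 0.19] p [0.5318 0.2844 0.0858]
t 3.5 p [0.5316 0.2844 0.0854] F [-0.45  0.59 -0.01] w -0.0
[[ 0.004  1.     0.009]
 [-0.004  0.009 -1.   ]
 [-1.     0.004  0.004]]
world d [-0.0036 -0.0134 -0.0204] units [ 0.17  -0.032  0.111] rows 0.39392930020893485
rot units [ 0.006  0.002 -0.003] deg [ 0.5  0.2 -0.2]
```

View pics/w1.png

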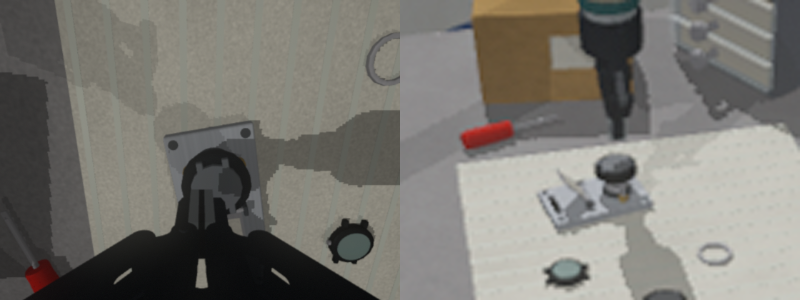

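The wrist view shows the fingertips at (203,190) and the pad at (218,185). That matches the TCP reading, which is 13 mm too far left after the coast. I'll correct it and come down just above the pad.

Emit:
{"fn": "arm_command", "kwargs": {
  "series": [
    {"dp": [0,-0.032,0.111],"angular": [0.006,0,0],"gripper": 0},
    {"dp": [0,0,0],"angular": [0,0,0],"gripper": 0},
    {"dp": [0.1,0,0],"angular": [0,0,0],"gripper": 0},
    {"dp": [0.06,0,0],"angular": [0,0,0],"gripper": 0},
    {"dp": [0.0,0,0],"angular": [0,0,0],"gripper": 0},
    {"dp": [0,0,0],"angular": [0,0,0],"gripper": 0},
    {"dp": [0,0,0],"angular": [0,0,0],"gripper": 0},
    {"dp": [0,0,0],"angular": [0,0,0],"gripper": 0}
  ]
}}

```text
clock: 4.6
position: [0.5274, 0.2699, 0.0642]
ee_rot: [0.502, 0.5, 0.498, -0.501]
contact_force: [-0.8, 0.4, 0.1]
width: 0.0004
```

```bash
python3 go.py .528 .271 .0595 0
```

```text
t 4.6 p [0.5274 0.2699 0.0642] F [-0.75  0.37  0.13] w 0.0
[[ 0.003  1.    -0.001]
 [-0.004 -0.001 -1.   ]
 [-1.     0.003  0.004]]
world d [ 0.0006  0.0011 -0.0047] units [ 0.039  0.005 -0.01 ] rows 0.07830196838270091
rot units [-0.001  0.003 -0.002] deg [-0.1  0.2 -0.2]
```

Emit:
{"fn": "arm_command", "kwargs": {
  "series": [
    {"dp": [0.03,0,0],"angular": [0,0,0],"gripper": 0},
    {"dp": [0.03,0,0],"angular": [0,0,0],"gripper": 0},
    {"dp": [0.03,0,0],"angular": [0,0,0],"gripper": 0},
    {"dp": [0.015,0,0],"angular": [0,0,0],"gripper": 0},
    {"dp": [0,0,0],"angular": [0,0,0],"gripper": 0},
    {"dp": [0,0,0],"angular": [0,0,0],"gripper": 0},
    {"dp": [0,0,0],"angular": [0,0,0],"gripper": 0},
    {"dp": [0,0,0],"angular": [0,0,0],"gripper": 0}
  ]
}}

```text
clock: 5.6
position: [0.5278, 0.2701, 0.0527]
ee_rot: [0.502, 0.5, 0.498, -0.5]
contact_force: [-1.4, 0.2, 4.1]
width: 0.0004
```

```bash
python3 favg.py 10; python3 go.py .528 .271 .0515
```

```text
Fmean [-1.22 -0.35  3.88] sem [0.11 0.18 0.14] p [0.5278 0.2701 0.0526]
t 6.1 p [0.5278 0.2701 0.0526] F [-0.76 -0.45  4.38] w -0.0
[[ 0.004  1.    -0.001]
 [-0.004 -0.001 -1.   ]
 [-1.     0.004  0.004]]
world d [ 0.0002  0.0009 -0.0011] units [ 0.009  0.002 -0.008] rows 0.023159822390861604
```

Emit:
{"fn": "arm_command", "kwargs": {
  "series": [
    {"dp": [0.012,0,0],"angular": [0,0,0],"gripper": 0},
    {"dp": [0.012,0,0],"angular": [0,0,0],"gripper": 0},
    {"dp": [0,0,0],"angular": [0,0,0],"gripper": 0},
    {"dp": [0,0,0],"angular": [0,0,0],"gripper": 0},
    {"dp": [0,0,0],"angular": [0,0,0],"gripper": 0},
    {"dp": [0,0,0],"angular": [0,0,0],"gripper": 0},
    {"dp": [0,0,0],"angular": [0,0,0],"gripper": 0},
    {"dp": [0,0,0],"angular": [0,0,0],"gripper": 0}
  ]
}}

```text
clock: 7.1
position: [0.5278, 0.2701, 0.0505]
ee_rot: [0.502, 0.501, 0.498, -0.5]
contact_force: [-0.8, -1.1, 4.8]
width: 0.0002
```

```bash
python3 favg.py 10
```

```text
Fmean [-1.28 -0.61  5.21] sem [0.1  0.14 0.19] p [0.5278 0.2701 0.0505]
```

Nest 1 gives about 5 N, with a slope near 0.65 N/mm, so it looks firm. I'll press a little deeper, then release and lift.

Emit:
{"fn": "arm_command", "kwargs": {
  "series": [
    {"dp": [0.012,0,0],"angular": [0,0,0],"gripper": 0},
    {"dp": [0.005,0,0],"angular": [0,0,0],"gripper": 0},
    {"dp": [0,0,0],"angular": [0,0,0],"gripper": 0},
    {"dp": [-0.06,0,0],"angular": [0,0,0],"gripper": 0},
    {"dp": [-0.1,0,0],"angular": [0,0,0],"gripper": 0},
    {"dp": [-0.2,0,0],"angular": [0,0,0],"gripper": 0},
    {"dp": [0,0,0.35],"angular": [0,0,0],"gripper": 0},
    {"dp": [0,0,0.4],"angular": [0,0,0],"gripper": 0}
  ]
}}

```text
clock: 8.6
position: [0.5289, 0.1814, 0.0944]
ee_rot: [0.504, 0.5, 0.499, -0.497]
contact_force: [0.4, 0.3, 0.3]
width: -0.0005
```

Emit:
{"fn": "arm_command", "kwargs": {
  "series": [
    {"dp": [0,0,0.4],"angular": [0,0,0],"gripper": 0},
    {"dp": [0,0,0.4],"angular": [0,0,0],"gripper": 0},
    {"dp": [0,0,0.3],"angular": [0,0,0],"gripper": 0},
    {"dp": [0,0,0.15],"angular": [0,0,0],"gripper": 0},
    {"dp": [0,0,0],"angular": [0,0,0],"gripper": 0},
    {"dp": [0,0,0],"angular": [0,0,0],"gripper": 0},
    {"dp": [0,0,0],"angular": [0,0,0],"gripper": 0},
    {"dp": [0,0,0],"angular": [0,0,0],"gripper": 0}
  ]
}}

```text
clock: 9.6
position: [0.5302, 0.0263, 0.0968]
ee_rot: [0.504, 0.502, 0.497, -0.497]
contact_force: [0.3, -0.6, -0.3]
width: -0.0001
```

```bash
python3 go.py .531 -.010 .065 0
```

```text
t 9.6 p [0.5302 0.0263 0.0968] F [ 0.34 -0.58 -0.33] w -0.0
[[ 0.011  1.     0.003]
 [-0.002  0.003 -1.   ]
 [-1.     0.011  0.002]]
world d [ 0.0008 -0.0363 -0.0318] units [0.265 0.003 0.302] rows 0.7720793808658615
rot units [ 0.002  0.001 -0.007] deg [ 0.2  0.1 -0.6]
```

Emit:
{"fn": "arm_command", "kwargs": {
  "series": [
    {"dp": [0,0,0.15],"angular": [0,0,-0.007],"gripper": 0},
    {"dp": [0,0,0.1],"angular": [0,0,0],"gripper": 0},
    {"dp": [0,0,0.04],"angular": [0,0,0],"gripper": 0},
    {"dp": [0.12,0,0],"angular": [0,0,0],"gripper": 0},
    {"dp": [0.1,0,0],"angular": [0,0,0],"gripper": 0},
    {"dp": [0.04,0,0],"angular": [0,0,0],"gripper": 0},
    {"dp": [0,0,0],"angular": [0,0,0],"gripper": 0},
    {"dp": [0,0,0],"angular": [0,0,0],"gripper": 0}
  ]
}}

```text
clock: 10.6
position: [0.5296, -0.0102, 0.0624]
ee_rot: [0.501, 0.498, 0.501, -0.5]
contact_force: [-0.1, -0.0, 0.4]
width: 0.0
```

```bash
python3 go.py .531 -.010 .0505 0
```

```text
t 10.6 p [ 0.5296 -0.0102  0.0624] F [-0.05 -0.01  0.43] w 0.0
[[-0.003  1.     0.004]
 [-0.002  0.004 -1.   ]
 [-1.    -0.003  0.002]]
world d [ 0.0014  0.0002 -0.0119] units [ 0.099  0.012 -0.002] rows 0.19129879570560848
rot units [0.003 0.001 0.002] deg [0.2 0.1 0.2]
```

Emit:
{"fn": "arm_command", "kwargs": {
  "series": [
    {"dp": [0.03,0.012,0],"angular": [0,0,0],"gripper": 0},
    {"dp": [0.03,0,0],"angular": [0,0,0],"gripper": 0},
    {"dp": [0.025,0,0],"angular": [0,0,0],"gripper": 0},
    {"dp": [0.025,0,0],"angular": [0,0,0],"gripper": 0},
    {"dp": [0,0,0],"angular": [0,0,0],"gripper": 0},
    {"dp": [0,0,0],"angular": [0,0,0],"gripper": 0},
    {"dp": [0,0,0],"angular": [0,0,0],"gripper": 0},
    {"dp": [0,0,0],"angular": [0,0,0],"gripper": 0}
  ]
}}

```text
clock: 11.6
position: [0.5318, -0.0102, 0.0499]
ee_rot: [0.501, 0.498, 0.501, -0.5]
contact_force: [-0.4, 0.8, 2.6]
width: -0.0003
```

```bash
python3 favg.py 10
```

```text
Fmean [-0.58 -0.08  2.44] sem [0.16 0.17 0.18] p [ 0.5319 -0.0102  0.0498]
```

Nest 2 gives only about 2.3 N, slightly deeper than nest 1, so it is likely the soft one. I'll press a touch deeper, release, and go to nest 3.

Emit:
{"fn": "arm_command", "kwargs": {
  "series": [
    {"dp": [0.012,0,0],"angular": [0,0,0],"gripper": 0},
    {"dp": [0,0,0],"angular": [0,0,0],"gripper": 0},
    {"dp": [-0.06,0,0],"angular": [0,0,0],"gripper": 0},
    {"dp": [-0.1,0,0],"angular": [0,0,0],"gripper": 0},
    {"dp": [-0.25,0,0],"angular": [0,0,0],"gripper": 0},
    {"dp": [0,0.1,0.35],"angular": [0,0,0],"gripper": 0},
    {"dp": [0,0.12,0.38],"angular": [0,0,0],"gripper": 0},
    {"dp": [0,0.12,0.38],"angular": [0,0,0],"gripper": 0}
  ]
}}

```text
clock: 13.1
position: [0.5745, -0.143, 0.1028]
ee_rot: [0.503, 0.497, 0.502, -0.497]
contact_force: [0.7, -0.3, -0.4]
width: -0.0001
```

Emit:
{"fn": "arm_command", "kwargs": {
  "series": [
    {"dp": [0,0.12,0.38],"angular": [0,0,0],"gripper": 0},
    {"dp": [0,0.12,0.38],"angular": [0,0,0],"gripper": 0},
    {"dp": [0,0.05,0.15],"angular": [0,0,0],"gripper": 0},
    {"dp": [0,0,0],"angular": [0,0,0],"gripper": 0},
    {"dp": [0,0,0],"angular": [0,0,0],"gripper": 0},
    {"dp": [0,0,0],"angular": [0,0,0],"gripper": 0},
    {"dp": [0,0,0],"angular": [0,0,0],"gripper": 0},
    {"dp": [0,0,0],"angular": [0,0,0],"gripper": 0}
  ]
}}

```text
clock: 14.1
position: [0.6107, -0.2526, 0.106]
ee_rot: [0.503, 0.498, 0.502, -0.497]
contact_force: [-1.0, 0.5, -0.6]
width: 0.0
```

```bash
python3 go.py .609 -.2535 .065 0
```

```text
t 14.1 p [ 0.6107 -0.2526  0.106 ] F [-1.03  0.48 -0.56] w 0.0
[[ 0.002  1.     0.011]
 [ 0.     0.011 -1.   ]
 [-1.     0.002 -0.   ]]
world d [-0.0017 -0.0009 -0.041 ] units [ 0.342 -0.015  0.008] rows 0.6572976486408953
rot units [ 0.007 -0.    -0.002] deg [ 0.6 -0.  -0.1]
```

Emit:
{"fn": "arm_command", "kwargs": {
  "series": [
    {"dp": [0.15,-0.015,0.008],"angular": [0.007,0,0],"gripper": 0},
    {"dp": [0.12,0,0],"angular": [0,0,0],"gripper": 0},
    {"dp": [0.08,0,0],"angular": [0,0,0],"gripper": 0},
    {"dp": [0,0,0],"angular": [0,0,0],"gripper": 0},
    {"dp": [0,0,0],"angular": [0,0,0],"gripper": 0},
    {"dp": [0.03,0,0],"angular": [0,0,0],"gripper": 0},
    {"dp": [0,0,0],"angular": [0,0,0],"gripper": 0},
    {"dp": [0,0,0],"angular": [0,0,0],"gripper": 0}
  ]
}}

```text
clock: 15.1
position: [0.6105, -0.2531, 0.0605]
ee_rot: [0.502, 0.501, 0.499, -0.499]
contact_force: [-0.6, 0.8, -0.0]
width: 0.0002
```

```bash
python3 go.py .609 -.2535 .0505 0
```

```text
t 15.1 p [ 0.6105 -0.2531  0.0605] F [-0.56  0.78 -0.04] w 0.0
[[ 0.006  1.     0.001]
 [-0.001  0.001 -1.   ]
 [-1.     0.006  0.001]]
world d [-0.0015 -0.0004 -0.01  ] units [ 0.083 -0.013  0.003] rows 0.1615116541238822
rot units [ 0.001  0.001 -0.004] deg [ 0.1  0.1 -0.3]
```

Emit:
{"fn": "arm_command", "kwargs": {
  "series": [
    {"dp": [0.03,-0.01,0],"angular": [0,0,0],"gripper": 0},
    {"dp": [0.03,0,0],"angular": [0,0,0],"gripper": 0},
    {"dp": [0.03,0,0],"angular": [0,0,0],"gripper": 0},
    {"dp": [0.01,0,0],"angular": [0,0,0],"gripper": 0},
    {"dp": [0,0,0],"angular": [0,0,0],"gripper": 0},
    {"dp": [0,0,0],"angular": [0,0,0],"gripper": 0},
    {"dp": [0,0,0],"angular": [0,0,0],"gripper": 0},
    {"dp": [0,0,0],"angular": [0,0,0],"gripper": 0}
  ]
}}

```text
clock: 16.1
position: [0.6097, -0.2534, 0.053]
ee_rot: [0.503, 0.501, 0.497, -0.498]
contact_force: [-1.3, -0.3, 5.0]
width: -0.0
```

```bash
python3 favg.py 10
```

```text
Fmean [-1.17  0.61  5.17] sem [0.19 0.13 0.21] p [ 0.6097 -0.2533  0.0527]
```

Emit:
{"fn": "arm_command", "kwargs": {
  "series": [
    {"dp": [0.012,0,0],"angular": [0,0,0],"gripper": 0},
    {"dp": [0.012,0,0],"angular": [0,0,0],"gripper": 0},
    {"dp": [0.012,0,0],"angular": [0,0,0],"gripper": 0},
    {"dp": [0.006,0,0],"angular": [0,0,0],"gripper": 0},
    {"dp": [0,0,0],"angular": [0,0,0],"gripper": 0},
    {"dp": [0,0,0],"angular": [0,0,0],"gripper": 0},
    {"dp": [0,0,0],"angular": [0,0,0],"gripper": 0},
    {"dp": [0,0,0],"angular": [0,0,0],"gripper": 0}
  ]
}}

```text
clock: 17.6
position: [0.6097, -0.2534, 0.0511]
ee_rot: [0.504, 0.501, 0.497, -0.498]
contact_force: [-1.2, 0.6, 6.1]
width: 0.0
```

```bash
python3 favg.py 6; python3 go.py
```

```text
Fmean [-1.47  0.9   6.66] sem [0.19 0.15 0.18] p [ 0.6097 -0.2534  0.051 ]
t 17.9 p [ 0.6097 -0.2534  0.051 ] F [-2.21  0.4   6.43] w -0.0
[[ 0.009  1.     0.001]
 [-0.003  0.001 -1.   ]
 [-1.     0.009  0.003]]
```

Nest 3 is firm: 6.5 N, with a slope near 0.9 N/mm. Nest 2 is the soft one. I'll press a last bit deeper, release, and go over nest 2's tag.

Emit:
{"fn": "arm_command", "kwargs": {
  "series": [
    {"dp": [0.014,0,0],"angular": [0,0,0],"gripper": 0},
    {"dp": [0.008,0,0],"angular": [0,0,0],"gripper": 0},
    {"dp": [0,0,0],"angular": [0,0,0],"gripper": 0},
    {"dp": [-0.06,0,0],"angular": [0,0,0],"gripper": 0},
    {"dp": [-0.1,0,0],"angular": [0,0,0],"gripper": 0},
    {"dp": [-0.28,0,0],"angular": [0,0,0],"gripper": 0},
    {"dp": [-0.1,-0.15,-0.25],"angular": [0,0,0],"gripper": 0},
    {"dp": [0,-0.24,-0.37],"angular": [0,0,0],"gripper": 0}
  ]
}}

```text
clock: 18.9
position: [0.564, -0.1807, 0.1146]
ee_rot: [0.504, 0.502, 0.495, -0.499]
contact_force: [0.1, 0.5, -0.2]
width: -0.0001
```

Emit:
{"fn": "arm_command", "kwargs": {
  "series": [
    {"dp": [0,-0.24,-0.37],"angular": [0,0,0],"gripper": 0},
    {"dp": [0,-0.24,-0.37],"angular": [0,0,0],"gripper": 0},
    {"dp": [0,-0.2,-0.3],"angular": [0,0,0],"gripper": 0},
    {"dp": [0,-0.1,-0.15],"angular": [0,0,0],"gripper": 0},
    {"dp": [0,0,0],"angular": [0,0,0],"gripper": 0},
    {"dp": [0,0,0],"angular": [0,0,0],"gripper": 0},
    {"dp": [0,0,0],"angular": [0,0,0],"gripper": 0},
    {"dp": [0,0,0],"angular": [0,0,0],"gripper": 0}
  ]
}}

```text
clock: 19.9
position: [0.47, -0.0351, 0.1134]
ee_rot: [0.505, 0.503, 0.494, -0.498]
contact_force: [-0.2, -0.2, 1.1]
width: 0.0002
```

```bash
python3 go.py .459 -.0227 .08 0
```

```text
t 19.9 p [ 0.47   -0.0351  0.1134] F [-0.22 -0.21  1.12] w 0.0
[[ 0.016  1.    -0.003]
 [-0.007 -0.003 -1.   ]
 [-1.     0.016  0.007]]
world d [-0.011   0.0124 -0.0334] units [ 0.276 -0.096 -0.105] rows 0.5967483003163485
rot units [-0.002  0.004 -0.01 ] deg [-0.1  0.4 -0.9]
```

Emit:
{"fn": "arm_command", "kwargs": {
  "series": [
    {"dp": [0,-0.096,-0.105],"angular": [-0.002,0.004,-0.01],"gripper": 0},
    {"dp": [0,0,0],"angular": [0,0,0],"gripper": 0},
    {"dp": [0.13,0,0],"angular": [0,0,0],"gripper": 0},
    {"dp": [0.1,0,0],"angular": [0,0,0],"gripper": 0},
    {"dp": [0,0,0],"angular": [0,0,0],"gripper": 0},
    {"dp": [0,0,0],"angular": [0,0,0],"gripper": 0},
    {"dp": [0,0,0],"angular": [0,0,0],"gripper": 0},
    {"dp": [0,0,0],"angular": [0,0,0],"gripper": 0}
  ]
}}

```text
clock: 20.9
position: [0.4591, -0.0222, 0.0855]
ee_rot: [0.5, 0.5, 0.5, -0.5]
contact_force: [-0.0, -0.0, -0.4]
width: -0.0002
```

```bash
python3 go.py .459 -.0227 .026 0; python3 - <<'E'
from rig import *
import cv2,numpy as np
a=get_image("wrist")["image"];b=get_image("side")
cv2.imwrite("pics/w2.png",np.hstack([cv2.resize(a,(400,300)),cv2.resize(b["image"][160:265,190:330],(400,300),interpolation=cv2.INTER_CUBIC)]))
E
```

```text
t 20.9 p [ 0.4591 -0.0222  0.0855] F [-0.04 -0.01 -0.44] w -0.0
[[ 0.001  1.     0.   ]
 [-0.     0.    -1.   ]
 [-1.     0.001  0.   ]]
world d [-0.0001 -0.0005 -0.0595] units [ 0.496 -0.001  0.004] rows 0.9519556673893238
rot units [ 0.     0.    -0.001] deg [ 0.   0.  -0.1]
```

View pics/w2.png

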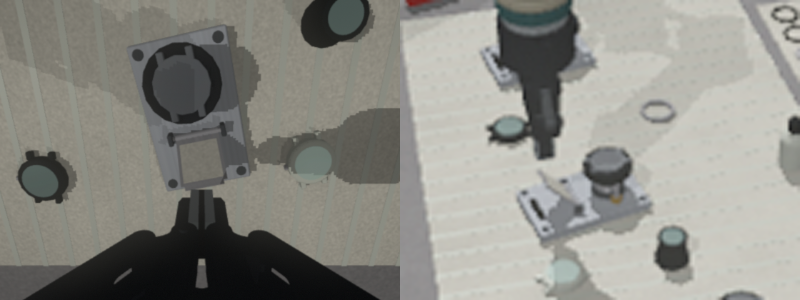

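The wrist view shows the fingertips (202,190) directly over the end of nest 2's tag (202,181), and the side view agrees. I'll shift 2–3 mm inward and push down gently.

Emit:
{"fn": "arm_command", "kwargs": {
  "series": [
    {"dp": [0.05,0.022,0.004],"angular": [0,0,0],"gripper": 0},
    {"dp": [0.06,0,0],"angular": [0,0,0],"gripper": 0},
    {"dp": [0.06,0,0],"angular": [0,0,0],"gripper": 0},
    {"dp": [0.06,0,0],"angular": [0,0,0],"gripper": 0},
    {"dp": [0.06,0,0],"angular": [0,0,0],"gripper": 0},
    {"dp": [0.06,0,0],"angular": [0,0,0],"gripper": 0},
    {"dp": [0,0,0],"angular": [0,0,0],"gripper": 0},
    {"dp": [0,0,0],"angular": [0,0,0],"gripper": 0}
  ]
}}

```text
clock: 22.0
position: [0.4619, -0.0228, 0.0401]
ee_rot: [0.5, 0.5, 0.5, -0.5]
contact_force: [-1.2, 0.3, 1.2]
width: 0.0001
```

```bash
python3 go.py .4615 -.0227 .026 0
```

```text
t 22.0 p [ 0.4619 -0.0228  0.0401] F [-1.19  0.29  1.19] w 0.0
[[ 0.001  1.     0.   ]
 [-0.     0.    -1.   ]
 [-1.     0.001  0.   ]]
world d [-0.0004  0.0001 -0.0141] units [ 0.117 -0.003 -0.001] rows 0.22489679817122862
rot units [ 0.  0. -0.] deg [ 0.  0. -0.]
```

Emit:
{"fn": "arm_command", "kwargs": {
  "series": [
    {"dp": [0.03,0,0],"angular": [0,0,0],"gripper": 0},
    {"dp": [0.03,0,0],"angular": [0,0,0],"gripper": 0},
    {"dp": [0.03,0,0],"angular": [0,0,0],"gripper": 0},
    {"dp": [0.03,0,0],"angular": [0,0,0],"gripper": 0},
    {"dp": [0.01,0,0],"angular": [0,0,0],"gripper": 0},
    {"dp": [0,0,0],"angular": [0,0,0],"gripper": 0},
    {"dp": [0,0,0],"angular": [0,0,0],"gripper": 0},
    {"dp": [0,0,0],"angular": [0,0,0],"gripper": 0}
  ]
}}

```text
clock: 23.0
position: [0.4622, -0.0229, 0.0239]
ee_rot: [0.501, 0.5, 0.5, -0.5]
contact_force: [-0.6, -0.7, 0.4]
width: -0.0001
```

```bash
python3 favg.py 5;python3 go.py .4615 -.0227 .024 0
```

```text
Fmean [-0.09 -0.33  0.63] sem [0.24 0.34 0.23] p [ 0.4622 -0.0229  0.0239]
t 23.25 p [ 0.4622 -0.0229  0.0239] F [ 0.24 -1.52  0.84] w -0.0
[[ 0.002  1.     0.   ]
 [-0.001  0.    -1.   ]
 [-1.     0.002  0.001]]
world d [-0.0007  0.0002  0.0001] units [-0.001 -0.006 -0.001] rows 0.011360101334103931
rot units [ 0.     0.    -0.001] deg [ 0.   0.  -0.1]
```

Not yet firmly on the stop. I'll press another 2 mm or so in small steps.

Emit:
{"fn": "arm_command", "kwargs": {
  "series": [
    {"dp": [0.01,0,0],"angular": [0,0,0],"gripper": 0},
    {"dp": [0.01,0,0],"angular": [0,0,0],"gripper": 0},
    {"dp": [0.01,0,0],"angular": [0,0,0],"gripper": 0},
    {"dp": [0,0,0],"angular": [0,0,0],"gripper": 0},
    {"dp": [0,0,0],"angular": [0,0,0],"gripper": 0},
    {"dp": [0,0,0],"angular": [0,0,0],"gripper": 0},
    {"dp": [0,0,0],"angular": [0,0,0],"gripper": 0},
    {"dp": [0,0,0],"angular": [0,0,0],"gripper": 0}
  ]
}}

```text
clock: 24.25
position: [0.4624, -0.0229, 0.022]
ee_rot: [0.501, 0.5, 0.499, -0.5]
contact_force: [0.2, -0.1, 3.5]
width: -0.0002
```

```bash
python3 favg.py 6;python3 go.py
```

```text
Fmean [-0.32 -0.04  1.96] sem [0.18 0.12 0.27] p [ 0.4624 -0.0229  0.022 ]
t 24.55 p [ 0.4624 -0.0229  0.022 ] F [-1.25  0.05  2.04] w -0.0
[[ 0.002  1.     0.   ]
 [-0.001  0.    -1.   ]
 [-1.     0.002  0.001]]
```

Emit:
{"fn": "arm_command", "kwargs": {
  "series": [
    {"dp": [0.015,0,0],"angular": [0,0,0],"gripper": 0},
    {"dp": [0.015,0,0],"angular": [0,0,0],"gripper": 0},
    {"dp": [0.015,0,0],"angular": [0,0,0],"gripper": 0},
    {"dp": [0,0,0],"angular": [0,0,0],"gripper": 0},
    {"dp": [0,0,0],"angular": [0,0,0],"gripper": 0},
    {"dp": [0,0,0],"angular": [0,0,0],"gripper": 0},
    {"dp": [0,0,0],"angular": [0,0,0],"gripper": 0},
    {"dp": [0,0,0],"angular": [0,0,0],"gripper": 0}
  ]
}}

```text
clock: 25.55
position: [0.4626, -0.0229, 0.022]
ee_rot: [0.502, 0.5, 0.499, -0.499]
contact_force: [-0.3, 0.3, 3.8]
width: -0.0001
```

```bash
python3 favg.py 4;python3 go.py
```

```text
Fmean [-0.62  0.46  3.82] sem [0.1  0.14 0.18] p [ 0.4626 -0.0229  0.022 ]
t 25.75 p [ 0.4626 -0.023   0.022 ] F [-0.73  0.01  4.23] w -0.0
[[ 0.004  1.     0.001]
 [-0.001  0.001 -1.   ]
 [-1.     0.004  0.001]]
```

It is hard on the stop: z stays at .022 while the force rises to 3.8 N. I'll lift straight up and back off.

Emit:
{"fn": "arm_command", "kwargs": {
  "series": [
    {"dp": [-0.05,0,0],"angular": [0,0,0],"gripper": 0},
    {"dp": [-0.15,0,0],"angular": [0,0,0],"gripper": 0},
    {"dp": [-0.4,0,0],"angular": [0,0,0],"gripper": 0},
    {"dp": [-0.45,0,0],"angular": [0,0,0],"gripper": 0},
    {"dp": [-0.3,-0.3,0],"angular": [0,0,0],"gripper": 0},
    {"dp": [-0.1,-0.45,0],"angular": [0,0,0],"gripper": 0},
    {"dp": [0,-0.3,0],"angular": [0,0,0],"gripper": 0},
    {"dp": [0,0,0],"angular": [0,0,0],"gripper": 0}
  ]
}}

```text
clock: 26.75
position: [0.3332, -0.0231, 0.2017]
ee_rot: [0.502, 0.5, 0.498, -0.499]
contact_force: [0.3, 0.2, -0.6]
width: 0.0003
```

```bash
python3 - <<'E'
from rig import *
from h import *
s=get_state();print(s["clock"],s["position"])
r=get_image("top");q=get_image("side")
def crop(i,a,b,w,h): return cv2.resize(i[b:b+h,a:a+w],(400,300),interpolation=cv2.INTER_CUBIC)
cv2.imwrite("pics/f.png",cv2.convertScaleAbs(np.vstack([np.hstack([crop(r["image"],150,150,120,130),crop(r["image"],250,150,150,120)]),np.hstack([crop(q["image"],190,150,110,90),crop(q["image"],220,200,130,100)])]),alpha=1.3))
for n,x in(("top",r),("side",q)):
    o=np.load(n+"0.npz");d=cv2.absdiff(x["image"],o["image"]).max(2)
    w=cloud(x);w0=cloud(o)
    for(c0,y)in((.528,.271),(.531,-.010),(.609,-.2535)):
        for ww in(w0,w):
            m=(np.hypot(ww[...,0]-c0,ww[...,1]-y)<.045)&(ww[...,2]>.045)&(ww[...,2]<.08);P=ww[m];print(n,y,((P.min(0)+P.max(0))/2).round(4),m.sum(),end=" ")
            t=ww[(np.hypot(ww[...,0]-c0+.068,ww[...,1]-y+np.sign(y+.1)*.010)<.022)]
            print("tag z",np.nanpercentile(t[:,2],95).round(4))
E
```

```text
26.75 [ 0.33321088 -0.0230501   0.2016946 ]
top 0.271 [0.527  0.2712 0.054 ] 327 tag z 0.0572
top 0.271 [0.527  0.2706 0.0539] 329 tag z 0.0572
top -0.01 [ 0.5304 -0.0104  0.0558] 307 tag z 0.0562
top -0.01 [ 0.53   -0.0105  0.0545] 311 tag z 0.0257
top -0.2535 [ 0.6071 -0.2533  0.0544] 305 tag z 0.0571
top -0.2535 [ 0.6069 -0.2535  0.0546] 308 tag z 0.0573
side 0.271 [0.5266 0.2736 0.0546] 125 tag z 0.0565
side 0.271 [0.5267 0.2721 0.0539] 126 tag z 0.0565
side -0.01 [ 0.5299 -0.0088  0.0541] 189 tag z 0.0548
side -0.01 [ 0.53   -0.0112  0.0532] 187 tag z 0.0265
side -0.2535 [ 0.6071 -0.2532  0.054 ] 276 tag z 0.058
side -0.2535 [ 0.6074 -0.2537  0.0539] 276 tag z 0.0566
```

View pics/f.png

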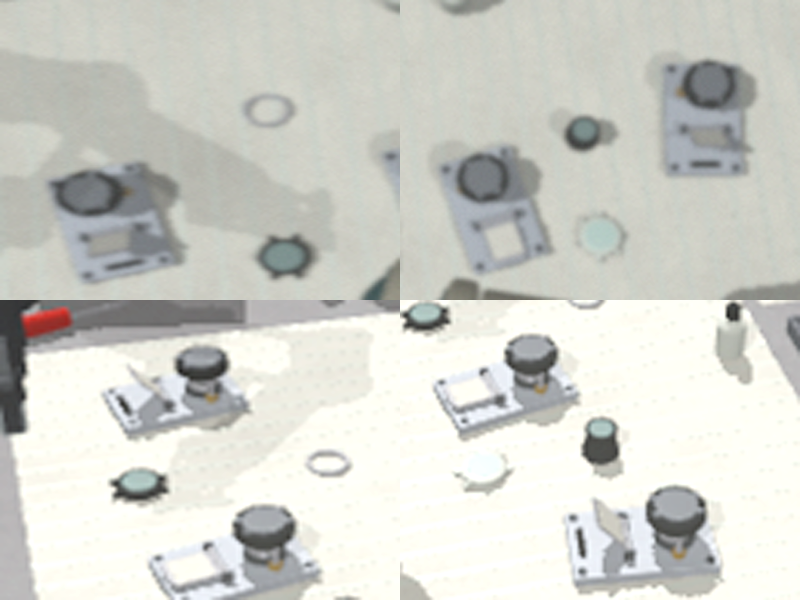

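The middle nest's tag lies flat ((505,240) top view, (195,568) side view). The left and right tags are still up, the pads have sprung back, and nothing has moved.

```bash
python3 -c "
from rig import *
print(get_state()['qd'].round(3));print(sign_off())"
```

```text
[ 0.005  0.033 -0.023  0.001 -0.007  0.001]
the job is handed in; nothing more can be done
None
```

The middle nest has the tired spring. I pushed its tag flat, left the other two tags up, and handed the job in at about 27 s of the 61 s allowed.

I pressed the pads from left to right with the closed fingertips. Each went about 7 to 9 mm down; the depth is estimated from the fingertip height, since I did not measure the exact point of contact. Readings just before the last small press on each pad:

| Nest | Force (N) | Fingertip height (mm) | Slope (N/mm) |
|---|---|---|---|
| Left | about 5.2 | 50.5 | about 0.65 |
| Middle | about 2.4 | 49.8 | not measured |
| Right | about 6.7 | 51.0 | about 0.9 |

- **Tag:** I pressed the middle tag onto its stop. The height held at 22 mm while the force rose to 3.8 N.
- **Last check:** The top and side views show the middle tag flat, the other two unchanged, and all three pads back up. Pad centres agree with the start to within 1 mm in the top view and about 2.5 mm in the side view, which is about the cameras' accuracy. The other things around the nests look unmoved, though I compared them only by eye. The screwdriver and oiler were only partly checked, and the dish was out of the closing crops.
- **Disagreements:** Single force readings were noisy by about 1 N, so I averaged 4 to 10 of them each time. On the first approach the arm coasted 13 mm past its target, and I corrected that before touching anything.

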